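# Stop check, then hold a chisel bit inside the parts washer

## Robot

A 6-joint arm with a two-finger parallel gripper is mounted at the origin on the work surface. World frame = base frame: x ahead of the robot, y to its left, z up, the work surface at z = 0. Lengths are in mm, angles in degrees, forces in N, time in s.
With the tool pointing down it reaches from about 325 to 925 mm from the base axis. Payload 3.1 kg.
Tool frame: the origin (TCP) lies at the very end of the fingers, on their centre line; the grasp point (between the pads) lies grasp_offset behind it (grasp_offset is the distance from the TCP to the grasp point, in mm); z points along the fingers, x is the direction in which the jaws open and shut, and the axes are right-handed (so a half turn about z gives the same grasp; the last joint's range is limited). The gripper opens to 85 mm and grips with 20 to 120 N. Pads are 22 mm wide; open, the fingers measure 114 mm over their backs; the gripper's body (76 mm by 85 mm) begins 54 mm behind the grasp point. The pads swing forward as they close: fully open they stand 13 mm farther back than shut.
Start: joints at [64.733, 12.427, 92.441, -0, 75.132, -6.429], TCP at [201.799, 591.537, 231.3] pointing down, gripper open.
Joint ranges: [-157.48, 157.48], [-44.54, 120.13], [17.64, 146.25], [-64.5, 244.5], [7.68, 150.69], [-147.95, 147.95]. Speed limits (degrees/s): [159.86, 159.86, 180, 180, 180, 180].

## Interface

Orientations are given as [roll, pitch, yaw] about the fixed x, y, z axes, in that order (R = Rz(yaw) Ry(pitch) Rx(roll)).
In Python, from station import * gives the robot as it stands. Calls block until the motion is done:
- goto(position, orientation): joint-space move of the TCP to a pose.
- move_l(position, attitude=None, speed=150): straight line of the TCP; attitude=None keeps the orientation; speed is the mean speed in mm/s.
- move_j(angles): joint-space move.
- grip(opening, squeeze=None): finger opening in mm; squeeze is the grip in N (None keeps the last); returns when the fingers have stopped.
- wait(seconds).
- solve_ik(position, orientation): joint angles nearest the present ones, or None.
- get_obs(): the state.
- get_image(name): name is "side" or "top" or "wrist"; returns the picture (384x512x3 uint8, red, green, blue); there is no depth.
- get_calibration(name): a dict with "fx", "fy", "cx", "cy" (pixels), "R" (3x3) and "t" (3): a world point X has camera coordinates R X + t; the wrist camera has in their place "mount" (4x4, takes a point from camera to tool coordinates, whose origin is the TCP and whose axes are the tool frame's). Camera axes: x right, y down, z forward; pixel columns grow to the right and rows downward; lengths in mm; the calibration is good to about 2 mm. A picture is of the moment at which its call begins: read the wrist's pose just before it. get_calibration takes no time and is no camera call.
A pose or a line that the arm cannot do raises Unreachable and nothing moves.
- sign_off(): hands the job in, once; it reports no verdict.
Trained networks look in the newest picture that a camera, given by its name, has taken for a name from the list of things; names that differ only in an ending like _2 or _b are one class to them, and where a whole thing is asked for, a point or a joint stands for the part that bears it (a point fixed in the world has none). Each returns a list of dicts, best first, with "score" (0 to 1); they miss things now and then, are a little off and sometimes report something else, mostly with a low value. They report only what shows in the picture. A call takes as long as a camera call. They do not tell look-alikes from the thing itself.
- spot_in(name, camera): "extent" ([centre column, centre row, width, height] in pixels, round what is visible of it).
- regions_of(name, camera): "region" (384x512 bool, what is visible of it) and "extent" ([centre column, centre row, width, height] in pixels, round what is visible of it).
The state is a dict: "t": time; "joint_pos": joint angles; "qvel": joint speeds; "effort": joint torques, N m; "tcp_pos": TCP position; "ee_rot": TCP orientation; "wrist_force": force on the tool from outside, world axes, zero at the start; "moment": the same for the moment, N m; "grip_width": finger opening in mm.
Only numpy, scipy, OpenCV 4.12 (cv2) and the standard library are available. Lean on these libraries where they do the work, as an engineer would, in place of code of your own. Each camera call takes 0.05 s, during which the arm holds its last target.

## Task

Check the parts washer's stop: press its red mushroom right down, let it spring up, and turn it clockwise home to its end stop to reset it. Then take the steel chisel bit, tilt it in through the opening in the washer's cover, and finish still holding it in the gripper for rinsing, its whole length inside the tank below the cover, at rest and touching neither floor, walls nor cover. Leave everything else on the bench where it is.

Things in the scene. Friction and masses are not known exactly. Their poses are not given: they have to be found in the camera images.
- washer: Fixed parts washer: long blue tank with one clear long wall, an aluminium cover, a grey control box at its end. Origin on the bench under the centre of the cover's opening; x across, y along the tank towards the control box, z up. The control box (110 across, top at z 95) spans y 211 to 325 and carries the red stop at x 0, y 275.
- washer_opening (a point): Centre of the yellow-edged opening in the cover, at the cover's top (z 141 of the washer; cover 6 mm thick, underside z 135). The opening is 120 mm across (x -60 to 60) and 170 mm long (y -85 to 85). At y -85 it ends at the tank's end wall, top also at z 141; beyond y 85 the cover is closed.
- washer_tank (a point): Centre of the tank's inner floor: washer x 0, y 60, z 8. Tank inside: washer x -75 to 75, y -85 to 205, from the floor at z 8 to the cover's underside at z 135; empty but for a thin copper pipe low along the -x wall; walls 6 mm.
- stop_top (a point): Centre of the flat top of the red mushroom stop on the control box, 135 mm above the bench when up. The head is a red cylinder of 40 mm diameter and 28 mm height, axis vertical, its underside 12 mm above the box; a white mark on top shows its turn. Nothing else stands within 60 mm of its axis at that height.
- stop_press (a joint): Travel of the stop, m: 0 up, 0.008 fully down. A spring pushes it up with about 1.5 N at the top and 6 N fully down, and lifts it again when released.
- stop_turn (a joint): Turn of the stop's red head, rad: grows clockwise seen from above, from 0 to its end stop at 1.0; it starts below 0.2, turns against light friction (0.06 N m) and stays where it is left. Reset means turned home to the end stop.
- chisel: Loose steel chisel bit, 230 mm long, about 0.34 kg, lying flat. Origin mid-length at its underside; x along it to the blade. From x -52 to 70 a dark square bar 16 x 16 mm (grip across its sides); behind it a round shank, 10 mm diameter, with a red ring; ahead a flat blade 26 wide, 6 thick. Balances about 13 mm from mid-length towards the blade.
- chisel_mid (a point): On the bit's axis in the middle of its length, 8 mm above its underside.
- chisel_tip (a point): On the axis at the blade's edge, x 115 from the middle.
- chisel_end (a point): On the axis at the shank's end, x -115 from the middle.
- screwdriver: Loose yellow-handled screwdriver, 210 mm, lying beside the bit; leave alone. Origin at its underside, x along it.
- drill_shell: Teal half shell of a drill, about 150 x 220 mm, 30 mm high, loose at the bench's far side; leave alone.
- motor: Small steel motor, 38 mm diameter, loose at the bench's far side; leave alone.
- ring_gear: Dark steel ring, 48 mm diameter, loose at the bench's far side; leave alone.
- gear_carrier: Gear carrier, 42 mm diameter, 17 mm high, loose at the bench's far side; leave alone.
- battery: Black and red battery pack, 75 x 110 x 63 mm, loose at the bench's far side; leave alone.
Not all that is in view belongs to the job. There is more than one size of the chisel; the job needs the larger.

How it is judged (in metres and radians):
On the way, in this order (a step that is already met when the one before it is completed fails the run):
1. the stop is pressed down (value of joint stop_press above 0.006 m), for 0.05 s.
2. the stop is up again and its head is turned home (value of joint stop_press below 0.003 m and value of joint stop_turn above 0.85 rad), for 0.2 s.
3. the chisel bit is lifted off the bench in the gripper (height (world z) of chisel_mid above 0.06 m and contact force between the fingers and chisel above 1 N), for 0.2 s.
At the end, for the whole second after the job is handed in: Bit held still in the tank, not touching the washer: both ends of its axis between the walls, 13 mm or more under the cover and 14 mm or more over the floor; stop up (within 3 mm) and turned past 0.85 rad; other loose things within 30 mm of their start (all of step 2 and z of chisel_tip in the frame of washer between 0.022 and 0.122 m and y of chisel_tip in the frame of washer between -0.085 and 0.205 m and x of chisel_tip in the frame of washer between -0.075 and 0.075 m and z of chisel_end in the frame of washer between 0.022 and 0.122 m and y of chisel_end in the frame of washer between -0.085 and 0.205 m and x of chisel_end in the frame of washer between -0.075 and 0.075 m and contact force between chisel and washer below 0.3 N and contact force between the fingers and chisel above 1 N and linear speed of chisel below 0.02 m/s and distance of each of screwdriver, drill_shell, motor, ring_gear, gear_carrier, battery from where it was at the start of the episode below 0.03 m); the arm keeps its last pose, push and grip.
It fails at once if another thing on the bench is knocked away (30 mm) (distance of any of screwdriver, drill_shell, motor, ring_gear, gear_carrier, battery from where it was at the start of the episode above 0.03 m).
It also fails if it takes over 64 s, if anything falls off the work surface, if the arm or the gripper's body presses on something with over 40 N, if the wrist force passes 120 N, or if a joint passes its speed limit or range.

## Working session

There is one attempt and no reset: what is moved stays moved. The work goes in short steps, each a Python script; the robot and the scene stay as the last script left them, time stands still between calls to the robot, and variables do not carry over. Pictures are saved under pics/ and viewed, and the job is handed in when it is done.

```bash
ls; mkdir -p pics
python3 - <<'E'
from station import *
import cv2
for n in("side","top","wrist"):
    o=get_obs()
    im=get_image(n); cv2.imwrite(f"pics/{n}0.png",im[:,:,::-1])
    c=get_calibration(n); print(n,{k:(v.tolist() if hasattr(v,'tolist') else v) for k,v in c.items()})
print(o); import station; print([x for x in dir(station) if not x.startswith('_')])
E
```

```text
pics
side {'fx': 391.6666747676008, 'fy': 391.6666747676008, 'cx': 251.7543221377677, 'cy': 192.1933012964852, 'R': [[0.9543520713802125, -0.2978706525466914, -0.022027215069238566], [-0.19052941596473627, -0.5503253004717733, -0.812921032642648], [0.23002318471066066, 0.7800097037935242, -0.5819572119009302]], 't': [-576.9909812058311, 135.50205020468843, 1361.7050180901172]}
top {'fx': 448.9171603084618, 'fy': 448.9171603084618, 'cx': 256.8762280150425, 'cy': 192.40098282834754, 'R': [[0.015665080410839784, -0.9995848223518464, 0.02418239399953959], [-0.9970620512751626, -0.017430024822159024, -0.07458860597748047], [0.07497913818314295, -0.02294291085555542, -0.9969211361380534]], 't': [-116.32119101565848, 568.4217251297542, 1262.121478104431]}
wrist {'fx': 296.98252542265226, 'fy': 296.98252542265226, 'cx': 252.9197762725167, 'cy': 187.5009328330836, 'mount': [[0.9999999547629416, 0.0002473279811586576, -0.00017118113856654665, -0.3398138124122152], [-0.00019377214462412175, 0.9649918545919255, 0.26227978005097846, -67.1263692033198], [0.0002300575328752027, -0.26227973501607665
[... 189 characters left out ...]
 -6.42784748e+00]), 'qvel': array([ 0.02840309, -0.09723284, -0.09105805, -0.06763664,  0.10897724,
       -0.02699317]), 'effort': array([-6.96457573e-04, -3.98068464e+01, -3.04973638e+01, -2.01737894e-04,
        4.07504951e-03,  1.15347987e-05]), 'tcp_pos': array([201.46382492, 590.83993818, 230.07744513]), 'ee_rot': array([-1.79985791e+02,  1.25889233e-01,  7.11611115e+01]), 'wrist_force': array([0.77128152, 0.67886818, 0.11204446]), 'moment': array([-0.04267556, -0.00420688, -0.05606107]), 'grip_width': 85.30306288222118}
['Unreachable', 'get_calibration', 'get_image', 'get_obs', 'goto', 'grasp_offset', 'grip', 'move_j', 'move_l', 'regions_of', 'sign_off', 'solve_ik', 'spot_in', 'wait']
```

View pics/side0.png

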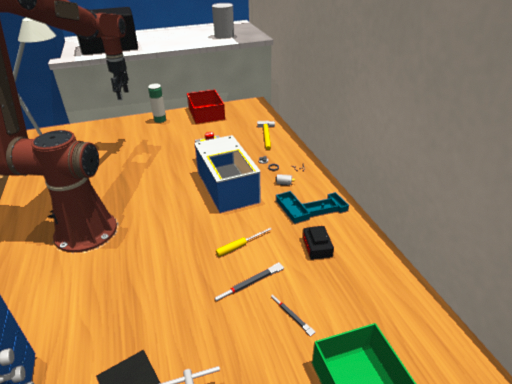

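View pics/top0.png

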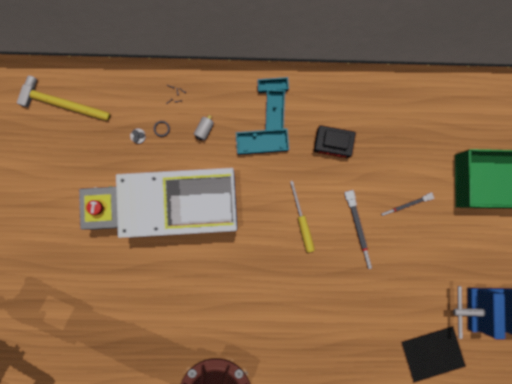

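View pics/wrist0.png

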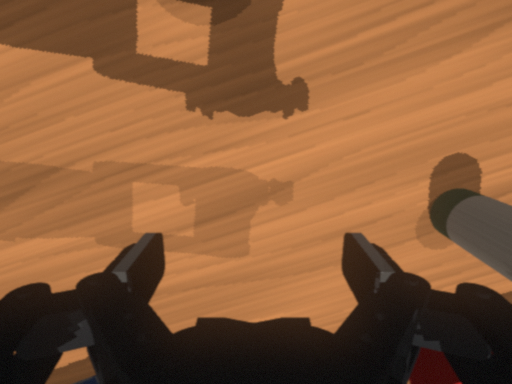

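The top view shows the washer at (177,202) with the red stop at (95,208). There are two chisel look-alikes: a long one from (350,195) to (369,267) and a short one from (384,213) to (433,196). The long one lies beside the screwdriver and should be the 230 mm bit. I'll check its length in an enlarged crop.

```bash
cat > h.py <<'E'
from station import *
import numpy as np, cv2
def ray(c,u,v):
    d=np.array([(u-c['cx'])/c['fx'],(v-c['cy'])/c['fy'],1.])
    R=np.array(c['R']);t=np.array(c['t'])
    return -R.T@t, R.T@d
def bp(c,u,v,z):
    o,d=ray(c,u,v); return o+d*(z-o[2])/d[2]
def proj(c,X):
    p=np.array(c['R'])@np.array(X)+np.array(c['t']); return c['fx']*p[0]/p[2]+c['cx'],c['fy']*p[1]/p[2]+c['cy']
def wcal(o):
    from scipy.spatial.transform import Rotation as Ro
    c=dict(get_calibration('wrist'));M=np.array(c['mount'])
    T=np.eye(4);T[:3,:3]=Ro.from_euler('xyz',o['ee_rot'],degrees=True).as_matrix();T[:3,3]=o['tcp_pos']
    W=np.linalg.inv(T@M); c['R']=W[:3,:3];c['t']=W[:3,3]; return c
E
python3 - <<'E'
from h import *
im=get_image('top')
c=get_calibration('top')
a=im[140:290,60:260][:,:,::-1]; cv2.imwrite('pics/t1.png',cv2.resize(a,None,fx=4,fy=4,interpolation=cv2.INTER_CUBIC))
a=im[160:290,280:450][:,:,::-1]; cv2.imwrite('pics/t2.png',cv2.resize(a,None,fx=4,fy=4,interpolation=cv2.INTER_CUBIC))
for r in regions_of('chisel','top')[:3]:
    ys,xs=np.nonzero(r['region']); P=np.array([bp(c,u,v,8)[:2] for u,v in zip(xs,ys)])
    m=P.mean(0);U=np.linalg.svd(P-m,full_matrices=False)[2][0];s=(P-m)@U
    print(r['score'],r['extent'],m,U,s.min(),s.max(),m+U*(s.min()+s.max())/2)
for r in regions_of('stop_top','top')[:3]:
    ys,xs=np.nonzero(r['region']); print('stop',r['score'],r['extent'],bp(c,r['extent'][0],r['extent'][1],135),bp(c,xs.mean(),ys.mean(),135))
print(grasp_offset)
E
```

```text
0.71 [357.6, 229.8, 28.9, 80.1] [ 494.73042074 -396.12567176] [-0.96434477 -0.26464914] -90.70949999128763 140.66444887981007 [ 470.64352389 -402.73593877]
0.53 [406.7, 204.8, 48.4, 17.0] [ 546.26898992 -552.4488344 ] [-0.36169659  0.93229586] -68.79226389992985 80.19717450949615 [ 544.20643126 -547.13245892]
stop 0.62 [93.5, 209.6, 12.2, 10.9] [509.94568287 316.68328352 135.        ] [515.78953011 314.87403631 135.        ]
stop 0.61 [156.8, 202.9, 158.5, 71.1] [529.99574282 154.73718856 135.        ] [529.22851295 141.41435917 135.        ]
18.700000000000003
```

View pics/t1.png

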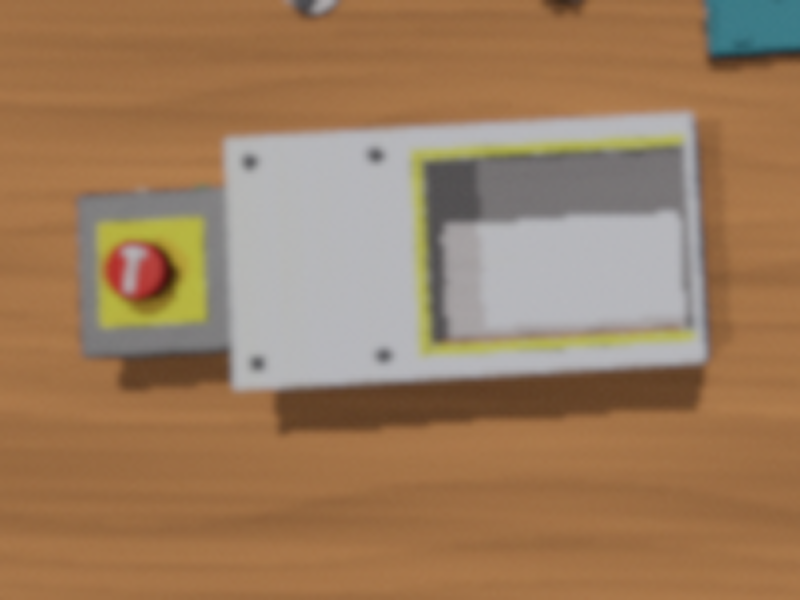

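View pics/t2.png

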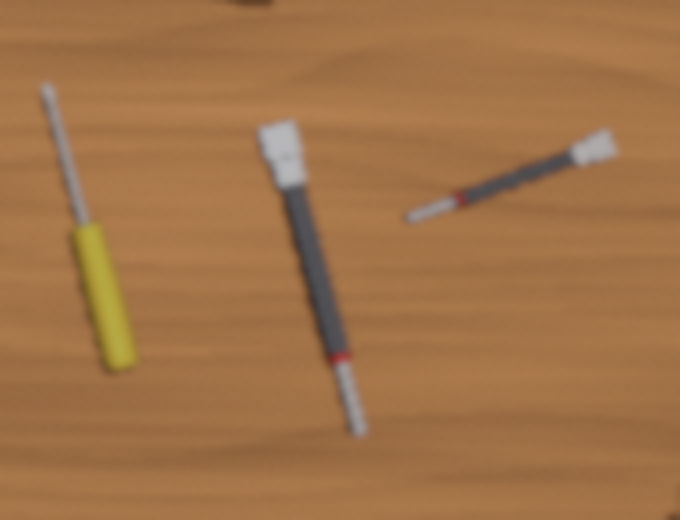

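Crop t1 shows the cover corners at (224,137), (692,112), (707,360) and (231,390), and the stop top at about (136,270). Crop t2 shows the large bit's tip at (279,130) and its end at (360,433). It measures about 231 mm against about 149 mm for the short one, so the long bit is the right one. Next I'll fit the poses.

Run:
```python
from h import *
c=get_calibration('top')
f=lambda u,v,ox,oy,z: bp(c,ox+(u+.5)/4-.5,oy+(v+.5)/4-.5,z)
W=lambda u,v,z=141: f(u,v,60,140,z)
pts=[(224,137),(692,112),(707,360),(231,390)]
mod=[(81,211),(81,-91),(-81,-91),(-81,211)]
P=np.array([W(*p)[:2] for p in pts]);M=np.array(mod,float)
print([np.linalg.norm(P[i]-P[(i+1)%4]) for i in range(4)])
A,B=M-M.mean(0),P-P.mean(0)
th=np.arctan2((A[:,0]*B[:,1]-A[:,1]*B[:,0]).sum(),(A*B).sum())
R=np.array([[np.cos(th),-np.sin(th)],[np.sin(th),np.cos(th)]])
t=P.mean(0)-R@M.mean(0)
print('washer',t,np.degrees(th),P-(M@R.T+t))
for p in [(412,152),(421,354),(684,140),(692,334)]:
    print('opening',R.T@(W(*p)[:2]-t))
print('stop pred',t+R@[0,275],'meas',W(136,270,135))
t2=f(279,127,280,160,8);e2=f(360,434,280,160,6);print(t2,e2,np.linalg.norm(t2-e2),(t2+e2)/2,np.degrees(np.arctan2(*(t2-e2)[[1,0]])))
```

```text
[np.float64(302.6417967411796), np.float64(161.28127339107309), np.float64(304.8161481511489), np.float64(163.00194298512275)]
washer [537.62933571  45.21693986] 4.290716659547311 [[ 0.39842669  0.18974604]
 [-0.23704788 -0.50075437]
 [ 0.53866742 -1.20918437]
 [-0.70004624  1.52019271]]
opening [64.83004109 90.83232986]
opening [-65.81900302  90.77746579]
opening [ 62.70855009 -85.28065603]
opening [-63.28638616 -83.52543451]
stop pred [517.05461752 319.4461888 ] meas [516.33669672 316.63545588 135.        ]
[ 579.07141357 -376.35332257    8.        ] [ 358.5108546  -435.49010951    6.        ] 228.35962809648578 [ 468.79113409 -405.92171604    7.        ] 15.00915236866479
```

The fit agrees to about 2 mm: the cover comes out at 303 x 162 mm and the predicted stop position is within 3 mm of the measured one. Next are the IK options for the stop, then the press.

```bash
cat >> h.py <<'E'
WT=np.array([537.6,45.2]);WY=np.radians(4.3);STOP=np.array([516.7,318.])
E
python3 - <<'E'
from h import *
for y in range(-180,181,30):
    q=solve_ik([*STOP,160],[180,0,y]); print(y,None if q is None else np.round(q,1))
E
```

```text
-180 None
-150 None
-120 [ 25.   14.2  98.4   0.   67.4 145. ]
-90 [ 25.   14.2  98.4   0.   67.4 115. ]
-60 [25.  14.2 98.4 -0.  67.4 85. ]
-30 [25.  14.2 98.4 -0.  67.4 55. ]
0 [25.  14.2 98.4 -0.  67.4 25. ]
30 [25.  14.2 98.4 -0.  67.4 -5. ]
60 [ 25.   14.2  98.4  -0.   67.4 -35. ]
90 [ 25.   14.2  98.4  -0.   67.4 -65. ]
120 [ 25.   14.2  98.4  -0.   67.4 -95. ]
150 [  25.    14.2   98.4    0.    67.4 -125. ]
180 None
```

Run:
```python
from h import *
grip(0,30)
goto([*STOP,155],[180,0,64])
print(get_obs()['t'],get_obs()['tcp_pos'],get_obs()['wrist_force'])
o=get_obs();c=wcal(o);im=get_image('wrist');cv2.imwrite('pics/w1.png',im[:,:,::-1]);print(proj(c,[*STOP,135]))
move_l([*STOP,136],speed=100)
for z in (131,128,127,126,125):
    move_l([*STOP,z],speed=60); o=get_obs(); print(z,o['t'],o['tcp_pos'].round(2),o['wrist_force'].round(2))
    if o['wrist_force'][2]>12: break
wait(.1);o=get_obs(); print(o['t'],o['tcp_pos'].round(2),o['wrist_force'].round(2))
```

```text
2.6333 [516.33737201 319.01975781 155.34424724] [0.41269845 0.08163825 0.17695259]
(np.float64(252.40527574691964), np.float64(226.20559658853895))
131 3.275 [517.12 318.61 131.74] [-1.74  0.9   3.89]
128 3.525 [517.24 318.56 128.75] [-0.5   2.19  4.77]
127 3.775 [517.19 318.59 127.88] [-1.55  0.86  5.49]
126 4.025 [517.23 318.57 127.08] [-0.79  2.11  5.63]
125 4.275 [517.29 318.63 126.99] [-2.89  0.31  9.48]
4.375 [517.3  318.63 126.98] [-2.71  0.2   9.87]
```

View pics/w1.png

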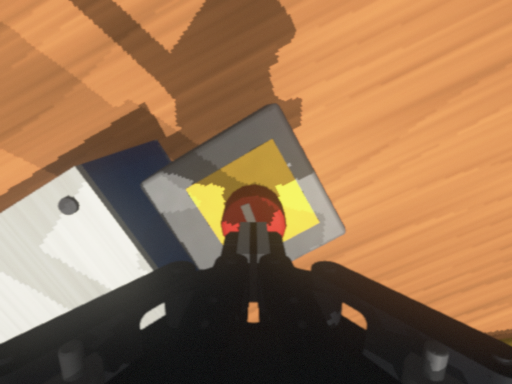

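The wrist view shows the red head centred at column 254 under the fingertips. The press bottomed at TCP z 127.0 and the force jumped to 9.5 N, so that is full travel. Now the turn.

Run:
```python
from h import *
P=lambda s:print(s,(lambda o:(round(o['t'],2),o['tcp_pos'].round(1),o['ee_rot'].round(1),o['wrist_force'].round(1),o['moment'].round(2),round(o['grip_width'],1)))(get_obs()))
move_l([*STOP,160],speed=150)
grip(80)
move_l([*STOP,111],speed=120);P('down')
grip(30,20);P('gripped')
q=np.array(get_obs()['joint_pos']);
q=solve_ik([*STOP,111],[180,0,64]); 
for d in (30,45,56,62):
    qq=np.array(q,float);qq[5]+=d;move_j(qq);P(d)
wait(.1)
grip(80);P('open')
move_l([*STOP,170],speed=150)
im=get_image('top');a=im[170:250,70:130][:,:,::-1];
P('up');o=get_obs();im=get_image('wrist');cv2.imwrite('pics/w2.png',im[:,:,::-1])
```

```text
down (6.06, array([516.7, 318. , 110.8]), array([-180.,    0.,   64.]), array([-0. , -0.2,  0.9]), array([ 0.03,  0.02, -0.04]), 79.9)
gripped (6.5, array([517.5, 318.6, 112.2]), array([ 1.799e+02, -1.000e-01,  6.400e+01]), array([-0.2, -0.1,  1.7]), array([ 0.11, -0.07,  0.01]), 39.0)
30 (7.07, array([517.7, 318.8, 111.9]), array([-180. ,   -0.2,   34.1]), array([1.8, 3.3, 1.5]), array([ 0.49, -0.25, -0.04]), 39.2)
45 (7.42, array([517.9, 318.9, 111.8]), array([-179.9,   -0.2,   19.2]), array([4.4, 4.5, 1.6]), array([ 0.65, -0.47, -0.02]), 39.0)
56 (7.72, array([518.1, 318.2, 111.7]), array([-180. ,   -0.2,    8.4]), array([4.3, 1.6, 2. ]), array([ 0.44, -0.75,  0.17]), 39.0)
62 (7.97, array([518.1, 319.1, 111.9]), array([-179.9,   -0.2,    2.4]), array([3.5, 5. , 1.5]), array([ 0.69, -0.72,  0.27]), 39.3)
open (8.56, array([516.1, 317.6, 110.4]), array([1.8e+02, 1.0e-01, 2.0e+00]), array([ 0.6, -0.4, -0.2]), array([ 0.  , -0.01,  0.08]), 80.0)
up (9.15, array([515.9, 317.6, 168.9]), array([1.8e+02, 1.0e-01, 2.0e+00]), array([-0.5, -0. , -1.2]), array([ 0.01,  0.01, -0.01]), 80.0)
```

View pics/w2.png

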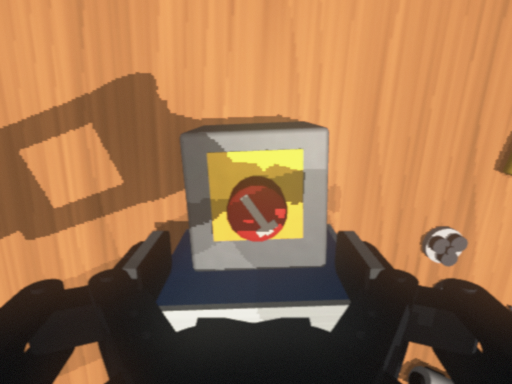

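The white T mark has swung about 57° clockwise, its bar now at (265,232), and the moment rose at the end of the turn. So the stop is home. Next I'll plan the tilted insertion in the washer's y-z plane.

```bash
cat > plan.py <<'E'
import numpy as np, heapq, sys
# washer y-z plane. lead=+1: shank leads (+y). s along bit from grasp: lead length L, trail length T
def model(L,T,alpha,e=4.):
    # sample points in bit frame (a along lead, b normal up) 
    pts=[]
    for a in np.arange(-T,L+1,6): 
        for b in (-8,0,8): pts.append((a,b))
    for b in(-6,0,6): pts.append((L,b))
    bit=np.array(pts,float)
    g=[]
    for h in np.arange(-e,70,6):
        for w in (-13,0,13): g.append((w,h))
    for h in (69,80,95,110):
        for w in np.linspace(-43,43,9): g.append((w,h))
    for h in (112,140,170):
        for w in np.linspace(-90,90,13): g.append((w,h))
    return bit,np.array(g,float)
boxes=[(85,211,135,141),(205,211,0,135),(-91,-85,0,141),(-91,211,-5,8),(211,325,0,95),(255,295,95,135)]
def clear(P):
    c=np.full(len(P),1e9)
    for y0,y1,z0,z1 in boxes:
        dy=np.maximum(np.maximum(y0-P[:,0],P[:,0]-y1),0);dz=np.maximum(np.maximum(z0-P[:,1],P[:,1]-z1),0)
        c=np.minimum(c,np.hypot(dy,dz))
    return c.min()
def cl(m,alpha,y,z,th):
    t=np.radians(th);d=np.array([np.cos(t),-np.sin(t)]);n=np.array([np.sin(t),np.cos(t)])
    f=np.radians(th-alpha);u=np.array([np.sin(f),np.cos(f)]);w=np.array([np.cos(f),-np.sin(f)])
    p=np.array([y,z])
    return clear(np.vstack([p+m[0][:,:1]*d+m[0][:,1:]*n,p+m[1][:,:1]*w+m[1][:,1:]*u]))
def run(L,T,alpha):
    m=model(L,T,alpha)
    Y=np.arange(-70,71,5);Z=np.arange(60,261,5);TH=np.arange(0,43,3)
    C=np.array([[[cl(m,alpha,y,z,t) for t in TH] for z in Z] for y in Y])
    # goals: ends z 30..112 , y in
    def goal(i,j,k):
        y,z,t=Y[i],Z[j],np.radians(TH[k])
        return 32<=z-L*np.sin(t) and z+T*np.sin(t)<=112 and y+L*np.cos(t)<193 and y-T*np.cos(t)>-74
    best={};pq=[];par={}
    for i in range(len(Y)):
        for k in range(len(TH)):
            s=(i,len(Z)-1,k)
            if C[s]>3: heapq.heappush(pq,(-min(C[s],14),0,s,None))
    # maximise bottleneck (cap 14), then shortest
    while pq:
        b,n,s,p=heapq.heappop(pq)
        if s in par: continue
        par[s]=p
        if goal(*s) and C[s]>=min(12,-b):
            path=[];q=s
            while q: path.append((int(Y[q[0]]),int(Z[q[1]]),int(TH[q[2]]),round(float(C[q]),1)));q=par[q]
            return -b,path[::-1]
        for di in(-1,0,1):
            for dj in(-1,0,1):
                for dk in(-1,0,1):
                    r=(s[0]+di,s[1]+dj,s[2]+dk)
                    if min(r)<0 or r[0]>=len(Y) or r[1]>=len(Z) or r[2]>=len(TH) or r in par: continue
                    if C[r]>2: heapq.heappush(pq,(max(b,-C[r]),n+1+.3*abs(dk)+.3*abs(di),r,s))
    return None
if __name__=='__main__':
    for name,L,T in(('shank lead',128,102),('blade lead',102,128)):
        for al in(0,10,20,30):
            r=run(L,T,al);print(name,al,r and (r[0],r[1][::3]+r[1][-1:]))
E
time python3 plan.py
```

```text
shank lead 0 (14, [(-40, 260, 36, 46.2), (-40, 245, 36, 34.6), (-40, 230, 36, 25.5), (-40, 215, 36, 18.3), (-40, 200, 36, 18.5), (-30, 185, 36, 19.3), (-15, 170, 33, 17.1), (0, 155, 30, 17.2), (15, 140, 24, 15.9), (30, 125, 15, 14.7), (35, 110, 6, 17.7), (35, 105, 3, 17.7)])
shank lead 10 (14, [(-40, 260, 36, 46.2), (-40, 245, 36, 34.6), (-40, 230, 36, 25.5), (-40, 215, 36, 18.3), (-40, 200, 36, 18.5), (-30, 185, 36, 19.3), (-15, 170, 33, 17.1), (0, 155, 30, 17.2), (15, 140, 24, 15.9), (30, 125, 15, 14.7), (35, 110, 6, 17.7), (35, 105, 3, 17.7)])
shank lead 20 (14, [(-40, 260, 36, 46.2), (-40, 245, 36, 34.6), (-40, 230, 36, 25.5), (-40, 215, 36, 18.3), (-40, 200, 36, 18.5), (-30, 185, 36, 19.3), (-15, 170, 33, 17.1), (0, 155, 30, 17.2), (15, 140, 24, 15.9), (30, 125, 15, 14.7), (35, 110, 6, 17.7), (35, 105, 3, 17.7)])
shank lead 30 (14, [(-40, 260, 36, 46.2), (-40, 245, 36, 34.6), (-40, 230, 36, 25.5), (-40, 215, 36, 18.3), (-40, 200, 36, 18.5), (-30, 185, 36, 19.3), (-15, 170, 33, 17.1), (0, 155, 30, 17.2), (15, 140, 24, 15.9), (30, 125, 15, 14.7), (35, 110, 6, 17.7), (35, 105, 3, 1
[... 587 characters left out ...]
15.7), (55, 110, 12, 13.1), (55, 95, 12, 13.1), (60, 85, 9, 12.9)])
blade lead 20 (14, [(-15, 260, 39, 55.8), (-15, 245, 39, 42.8), (-15, 230, 39, 31.7), (-15, 215, 39, 22.3), (-15, 200, 39, 17.0), (-15, 185, 39, 18.5), (0, 170, 39, 18.3), (15, 155, 36, 17.0), (30, 140, 30, 15.3), (45, 125, 21, 15.7), (60, 110, 12, 15.3), (60, 95, 6, 16.9), (60, 95, 6, 16.9)])
blade lead 30 (14, [(-15, 260, 39, 55.8), (-15, 245, 39, 42.8), (-15, 230, 39, 31.7), (-15, 215, 39, 22.3), (-15, 200, 39, 17.0), (-15, 185, 39, 18.5), (0, 170, 39, 18.3), (15, 155, 36, 17.0), (30, 140, 30, 15.3), (45, 125, 21, 15.7), (60, 110, 12, 18.1), (60, 95, 6, 16.9), (60, 95, 6, 16.9)])
real	0m51.023s
user	0m50.014s
sys	0m0.077s
```

Run:
```python
from h import *
from scipy.spatial.transform import Rotation as Ro
# tool pose from: grasp axis pt, bit lead direction (world unit), lean handled: tool x along horizontal perp
def pose(p,yaw,th,al,flip):
    # yaw: lead direction heading deg, lead down th. returns TCP pos, euler
    a=np.radians(yaw);hd=np.array([np.cos(a),np.sin(a),0]);f=np.radians(th-al)
    up=np.sin(f)*hd+np.cos(f)*np.array([0,0,1]); z=-up
    x=np.array([-np.sin(a),np.cos(a),0])*(1 if flip else -1); y=np.cross(z,x)
    R=np.column_stack([x,y,z]); return p+4*z,Ro.from_matrix(R).as_euler('xyz',degrees=True)
mid=np.array([468.8,-405.9,8]);
for name,ly,s in(('shank',195,1),('blade',15,-1)):
    g=mid+13*np.array([np.cos(np.radians(15)),np.sin(np.radians(15)),0])
    for al in (0,15,25):
      for fl in(0,1):
        ps=[pose(g+[0,0,60],ly,0,al,fl)]
        c,sn=np.cos(WY),np.sin(WY)
        for y,z,th in((0,200,30),(20,95,6)):
            ps.append(pose(np.array([WT[0]-sn*y,WT[1]+c*y,z]),94.3,th,al,fl))
        print(name,al,fl,[None if (q:=solve_ik(*p)) is None else np.round(q).astype(int).tolist() for p in ps])
```

```text
shank 0 0 [None, [13, 9, 105, -31, 74, 20], [3, 12, 110, -7, 58, 2]]
shank 0 1 [[-46, 23, 98, 0, 59, 29], None, None]
shank 15 0 [[-40, 29, 91, -13, 69, -140], [6, 5, 106, -16, 70, 7], [-6, 12, 110, 10, 60, -15]]
shank 15 1 [[-40, 29, 91, -13, 69, 40], None, None]
shank 25 0 [[-37, 34, 86, -20, 77, -135], [0, 4, 106, -5, 70, -2], [-11, 14, 110, 21, 63, -25]]
shank 25 1 [[-37, 34, 86, -20, 77, 45], None, None]
blade 0 0 [[-46, 23, 98, 0, 59, 29], [13, 9, 105, -31, 74, 20], [3, 12, 110, -7, 58, 2]]
blade 0 1 [None, None, None]
blade 15 0 [[-53, 20, 104, 18, 52, 11], [6, 5, 106, -16, 70, 7], [-6, 12, 110, 10, 60, -15]]
blade 15 1 [None, None, None]
blade 25 0 [[-58, 19, 108, 32, 50, -3], [0, 4, 106, -5, 70, -2], [-11, 14, 110, 21, 63, -25]]
blade 25 1 [None, None, None]
```

Shank-leading with a 15° back-leaning grasp has 14 mm planned clearance and is reachable. Next I'll go above the bit and measure it with the wrist camera.

```bash
cat >> h.py <<'E'
from scipy.spatial.transform import Rotation as Ro
E0=3.
def pose(p,yaw,th,al,e=None):
    e=E0 if e is None else e
    a=np.radians(yaw);hd=np.array([np.cos(a),np.sin(a),0]);f=np.radians(th-al)
    z=-(np.sin(f)*hd+np.cos(f)*np.array([0,0,1]))
    x=np.array([np.sin(a),-np.cos(a),0]); y=np.cross(z,x)
    return np.array(p)+e*z,Ro.from_matrix(np.column_stack([x,y,z])).as_euler('xyz',degrees=True)
def wp(y,z,x=0):
    c,s=np.cos(WY),np.sin(WY); return np.array([WT[0]+c*x-s*y,WT[1]+s*x+c*y,z])
def P(s):
    o=get_obs();print(s,round(o['t'],2),o['tcp_pos'].round(1),o['ee_rot'].round(1),o['wrist_force'].round(1),o['moment'].round(2),round(o['grip_width'],1))
E
python3 - <<'E'
from h import *
move_l([*STOP,260],speed=200)
g=np.array([481.4,-402.5,8])
goto(*pose(g+[0,0,170],195,0,15))
wait(.2)
P('above');o=get_obs();c=wcal(o);im=get_image('wrist');cv2.imwrite('pics/w3.png',im[:,:,::-1])
print('tip',proj(c,[579.1,-376.3,5]),'end',proj(c,[358.5,-435.5,8]),'g',proj(c,g))
for r in regions_of('chisel','wrist')[:2]:
    print(r['score'],r['extent']);np.save('reg.npy',r['region']); break
E
```

```text
above 12.57 [ 481.1 -402.3  175.2] [-165.    0.  105.] [ 1.  -0.8 -0.2] [ 0.05 -0.11 -0.04] 80.2
tip (np.float64(252.49680575651138), np.float64(304.58633409228344)) end (np.float64(252.6289472380279), np.float64(95.02893443005325)) g (np.float64(252.5686156043656), np.float64(212.52557116676675))
0.76 [253.2, 202.7, 27.5, 215.4]
```

View pics/w3.png

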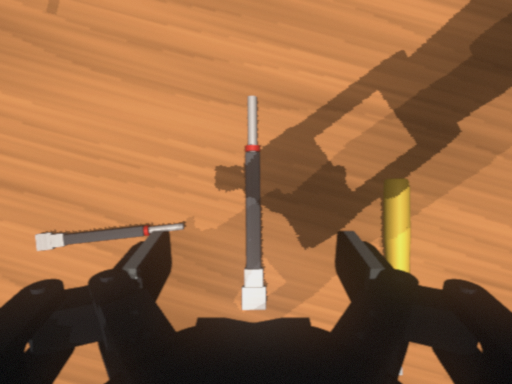

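The wrist view shows the bit centred on column 253, its shank end at row 96 and its tip at row 310. It matches the prediction to within a few mm. The short bit's end at (185,226) is about 73 mm off the axis, so I'll open only to 50 mm. Now the grasp and lift.

Run:
```python
from h import *
g=np.array([483.4,-402.0,8])
grip(50)
p,e=pose(g,195,0,15); print(p)
move_l(p+[0,0,40],e,speed=200)
move_l(p,e,speed=60);P('down')
grip(8,110);P('grip')
wait(.2)
o=get_obs();
move_l(p+[0,0,110],e,speed=100);P('lift')
wait(.2);P('lift2')
o=get_obs();im=get_image('wrist');cv2.imwrite('pics/w4.png',im[:,:,::-1])
im=get_image('side');cv2.imwrite('pics/s4.png',cv2.resize(im[130:330,150:400][:,:,::-1],None,fx=3,fy=3,interpolation=cv2.INTER_CUBIC))
```

```text
[ 482.65       -402.20096189    5.10222252]
down 14.68 [ 482.8 -402.3    5.1] [-165.    0.  105.] [-0.   0.3  0.2] [ 0.01 -0.1   0.06] 49.9
grip 15.11 [ 483.2 -402.5    6.1] [-1.65e+02  1.00e-01  1.05e+02] [0.  0.9 4.2] [ 0.18  0.01 -0.05] 12.6
lift 16.56 [ 482.  -401.6  114. ] [-1.649e+02 -1.000e-01  1.050e+02] [ 0.   0.3 -3.5] [ 0.08 -0.23  0.  ] 12.5
lift2 16.76 [ 482.2 -401.9  114.2] [-1.649e+02 -1.000e-01  1.050e+02] [-0.3 -0.5 -3. ] [ 0.   -0.19  0.01] 12.6
```

View pics/w4.png

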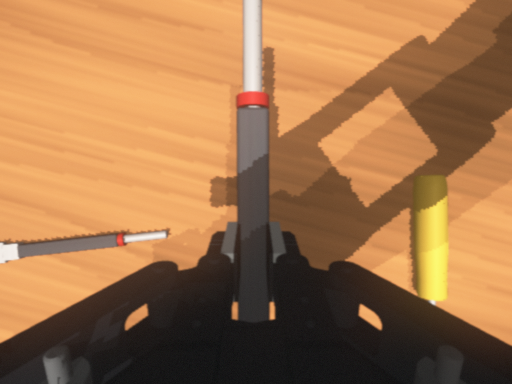

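View pics/s4.png

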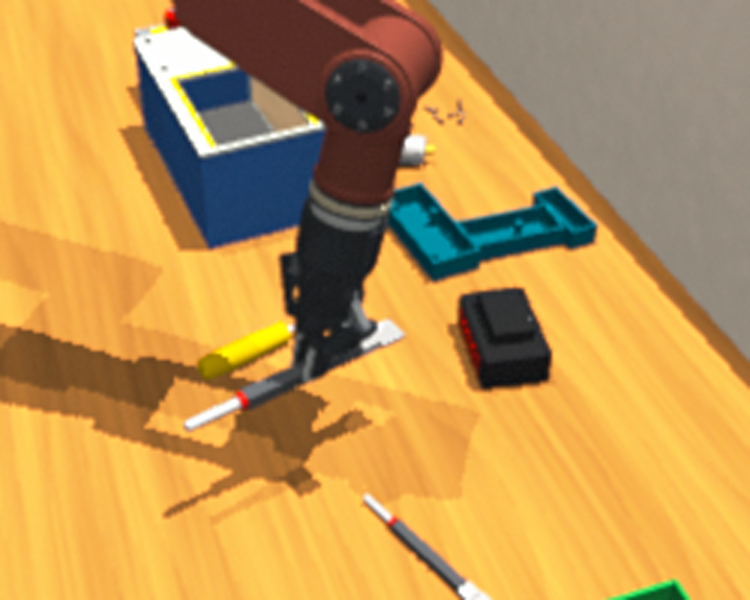

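Run:
```python
from h import *
o=get_obs();c=wcal(o)
R=Ro.from_euler('xyz',o['ee_rot'],degrees=True).as_matrix();z=R[:,2];g0=o['tcp_pos']-3*z
cs=get_calibration('side')
for d in(-8,-4,0,4,8):
    t=np.radians(d);a=np.radians(195);ld=np.array([np.cos(t)*np.cos(a),np.cos(t)*np.sin(a),-np.sin(t)])
    up=np.array([0,0,1])
    s=lambda X:tuple(np.round((np.array(proj(cs,X))-[150,130])*3).astype(int))
    print(d,'ring bar edge',np.round(proj(c,g0+65*ld+8*up),1),'ring far',np.round(proj(c,g0+71*ld+6*up),1),'side end',s(g0+128*ld),'tip',s(g0-102*ld))
```

```text
-8 ring bar edge [252.5 107.9] ring far [252.5  95.6] side end (np.int64(184), np.int64(411)) tip (np.int64(395), np.int64(338))
-4 ring bar edge [252.5 109.5] ring far [252.5  97.7] side end (np.int64(184), np.int64(418)) tip (np.int64(395), np.int64(333))
0 ring bar edge [252.6 111.6] ring far [252.6 100.4] side end (np.int64(184), np.int64(426)) tip (np.int64(396), np.int64(327))
4 ring bar edge [252.6 114.2] ring far [252.6 103.6] side end (np.int64(185), np.int64(432)) tip (np.int64(396), np.int64(322))
8 ring bar edge [252.6 117.3] ring far [252.6 107.2] side end (np.int64(187), np.int64(439)) tip (np.int64(395), np.int64(317))
```

The side view has the end at (188,427) and the tip at (395,332), which fits 0° slip in the grasp. Next I'll check the path's clearance and IK, then carry it over.

```bash
cat > path.py <<'E'
PATH=[(-40,260,36),(-40,200,36),(-30,185,36),(-15,170,33),(0,155,30),(15,140,24),(30,125,15),(35,110,6),(35,92,3)]
E
python3 - <<'E'
from h import *; from path import PATH; import plan
m=plan.model(128,102,15,3)
for a,b in zip(PATH,PATH[1:]):
    print(a,b,round(min(plan.cl(m,15,*(np.array(a)+(np.array(b)-a)*t)) for t in np.linspace(0,1,9)),1))
for y,z,t in [(-40,330,36)]+PATH:
    q=solve_ik(*pose(wp(y,z),94.3,t,15)); print(None if q is None else np.round(q,0))
q0=get_obs()['joint_pos']
p,e=pose(np.array([483.4,-402,290]),195,0,15);print(solve_ik(p,e))
E
```

```text
(-40, 260, 36) (-40, 200, 36) 17.9
(-40, 200, 36) (-30, 185, 36) 16.7
(-30, 185, 36) (-15, 170, 33) 17.1
(-15, 170, 33) (0, 155, 30) 16.9
(0, 155, 30) (15, 140, 24) 15.9
(15, 140, 24) (30, 125, 15) 14.5
(30, 125, 15) (35, 110, 6) 14.7
(35, 110, 6) (35, 92, 3) 17.7
[  5.  -1.  98. -21.  83.   3.]
[  5.   2. 103. -22.  76.   6.]
[  5.   6. 106. -22.  70.   8.]
[  6.   7. 107. -23.  69.  10.]
[  6.   8. 107. -20.  67.   9.]
[  6.   8. 107. -17.  66.   8.]
[  4.   9. 108. -10.  64.   4.]
[  1.   9. 109.  -0.  62.  -4.]
[ -4.  11. 110.  10.  62. -13.]
[ -6.  12. 110.  14.  60. -17.]
[ -40.28121816   16.87806716   82.14396581  -12.28308368   89.66283733
 -144.27239411]
```

Run:
```python
from h import *
p,e=pose(np.array([483.4,-402,250]),195,0,15)
move_l(p,e,speed=150);P('up')
goto(*pose(wp(-40,330),94.3,36,15));P('over')
move_l(*pose(wp(-40,262),94.3,36,15),speed=120);wait(.2);P('pre')
im=get_image('side');cv2.imwrite('pics/s5.png',cv2.resize(im[70:270,120:370][:,:,::-1],None,fx=3,fy=3,interpolation=cv2.INTER_CUBIC))
im=get_image('wrist');cv2.imwrite('pics/w5.png',im[:,:,::-1])
im=get_image('top');cv2.imwrite('pics/t5.png',cv2.resize(im[120:290,60:320][:,:,::-1],None,fx=3,fy=3,interpolation=cv2.INTER_CUBIC))
o=get_obs();cs=get_calibration('side');ct=get_calibration('top');c=wcal(o)
g=wp(-40,262);a=np.radians(94.3)
for th in(30,36,42):
    t=np.radians(th);ld=np.array([np.cos(t)*np.cos(a),np.cos(t)*np.sin(a),-np.sin(t)])
    for n,X in(('end',g+128*ld),('tip',g-102*ld)):
        print(th,n,(np.array(proj(cs,X))-[120,70])*3,(np.array(proj(ct,X))-[60,120])*3,proj(c,X))
```

```text
up 17.89 [ 482.  -401.6  245.5] [-1.649e+02 -1.000e-01  1.050e+02] [ 0.5 -0.1 -3.3] [ 0.08 -0.22  0.  ] 12.7
over 20.07 [540.6   3.9 326.9] [159.    0.    4.3] [-0.1 -0.7 -3.2] [0.35 0.07 0.01] 12.6
pre 20.99 [541.5   4.3 260.6] [ 1.59e+02 -1.00e-01  4.30e+00] [-0.   0.7 -2.7] [0.29 0.04 0.04] 12.6
30 end [308.40591752 213.08722709] [322.9872153  242.75745164] (np.float64(254.06117739640027), np.float64(-27.117964101800112))
30 tip [360.23919949 198.35734869] [566.97497557 218.42840656] (np.float64(254.147577898722), np.float64(420.6549540255042))
36 end [310.82810295 223.67945201] [334.209637   243.00290956] (np.float64(253.92025935597647), np.float64(-9.702364876605827))
36 tip [357.99923357 188.40851514] [559.1099923  217.98224857] (np.float64(254.26530470348754), np.float64(438.06764775767726))
42 end [313.49354156 234.08438853] [346.41249069 243.11001076] (np.float64(253.80407285740068), np.float64(7.419695809011728))
42 tip [355.48851888 178.65737805] [549.85618665 217.6668232 ] (np.float64(254.39888800068167), np.float64(455.7643473321008))
```

View pics/s5.png

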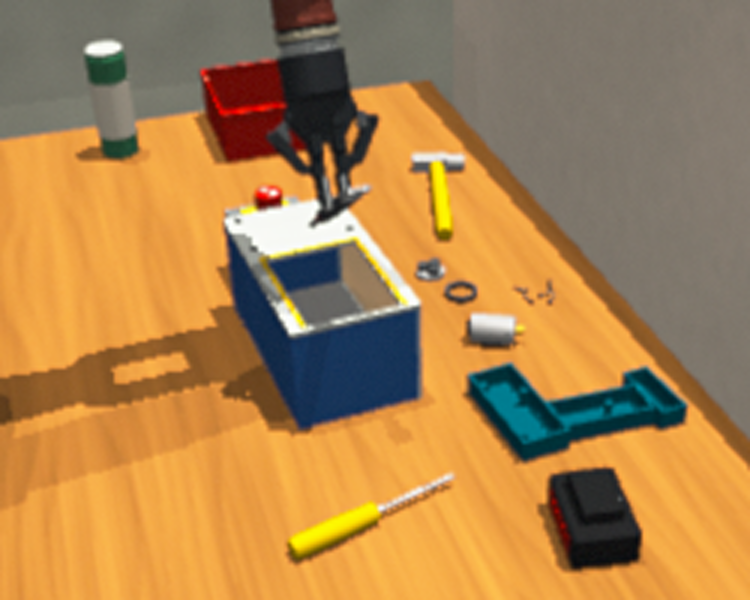

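View pics/w5.png

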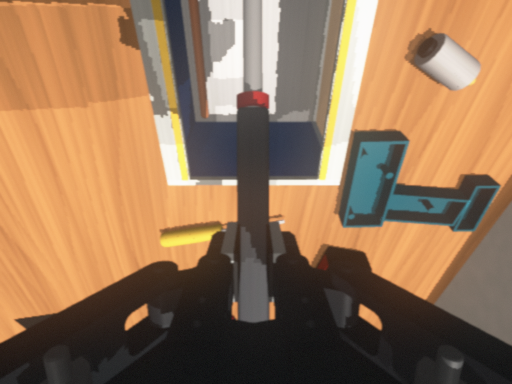

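View pics/t5.png

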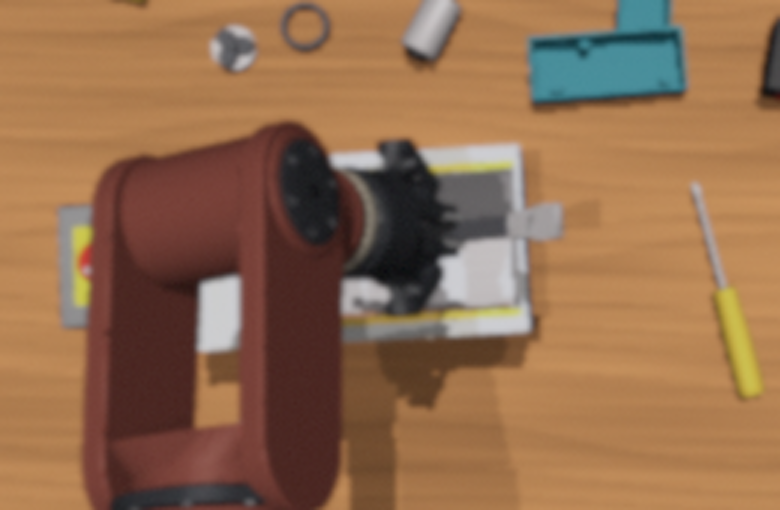

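The bit hasn't slipped: the ring is still at rows 90-105, and the tip in the top view at (562,218) against 559 predicted. The opening's yellow edges at columns 185 and 322 centre on 253.5, in line with the bit. Inserting now.

Run:
```python
from h import *; from path import PATH
for y,z,t in PATH[1:]:
    move_l(*pose(wp(y,z+1),94.3,t,15),speed=50);P((y,z,t))
    o=get_obs()
    if abs(o['wrist_force'][2]+3)>8 or np.hypot(*o['wrist_force'][:2])>8: print('STOP');break
wait(.3);P('end')
for n in('side','wrist','top'):
    im=get_image(n)
    if n=='side': im=cv2.resize(im[70:270,120:370],None,fx=3,fy=3,interpolation=cv2.INTER_CUBIC)
    if n=='top': im=cv2.resize(im[120:290,60:320],None,fx=3,fy=3,interpolation=cv2.INTER_CUBIC)
    cv2.imwrite(f'pics/{n}6.png',im[:,:,::-1])
```

```text
(-40, 200, 36) 22.51 [541.    4.3 198.7] [ 1.59e+02 -1.00e-01  4.30e+00] [-0.2  0.3 -3. ] [0.34 0.03 0.01] 12.8
(-30, 185, 36) 23.02 [539.6  14.3 182.7] [1.59e+02 1.00e-01 4.30e+00] [-0.2  0.2 -2.3] [0.35 0.02 0.02] 12.6
(-15, 170, 33) 23.59 [538.7  29.2 168. ] [162.    0.    4.3] [-0.2  0.7 -2.7] [ 0.31 -0.01  0.03] 12.8
(0, 155, 30) 24.17 [537.6  44.3 152.9] [165.    0.    4.3] [ 1.  -0.2 -2.5] [0.27 0.02 0.01] 12.6
(15, 140, 24) 24.75 [536.7  59.5 138.2] [171.   -0.    4.3] [ 0.2 -0.6 -2.2] [ 0.21  0.   -0.02] 12.6
(30, 125, 15) 25.33 [535.5  74.9 123.2] [179.9  -0.    4.3] [-0.4 -0.1 -4.2] [ 0.01 -0.01  0.02] 12.7
(35, 110, 6) 25.8 [535.1  80.3 108.2] [-171.1    0.     4.3] [-1.  -0.7 -2.5] [-0.13  0.01 -0.04] 12.5
(35, 92, 3) 26.31 [534.9  80.8  90. ] [-168.     0.     4.3] [ 0.1  0.9 -3.3] [-0.21 -0.02  0.  ] 12.4
end 26.61 [535.2  80.8  90.5] [-168.    -0.     4.3] [-0.3  0.5 -2.3] [-0.17  0.02 -0.05] 12.7
```

View pics/side6.png

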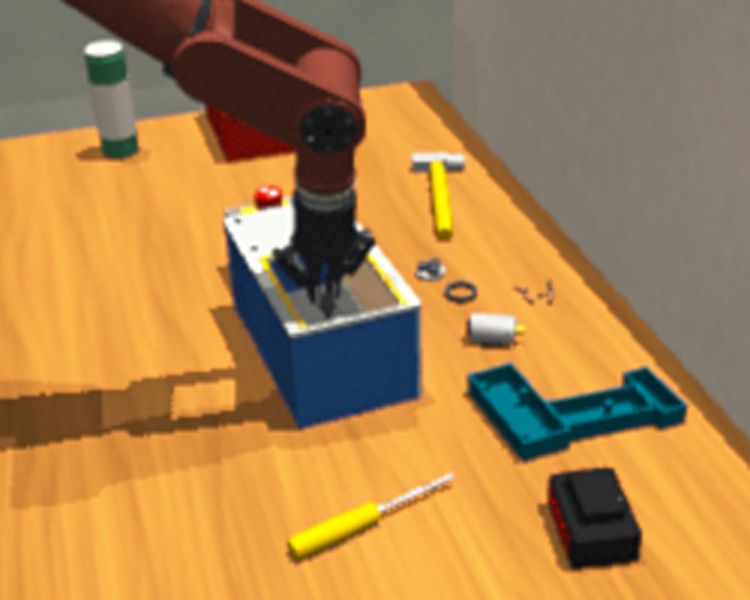

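View pics/wrist6.png

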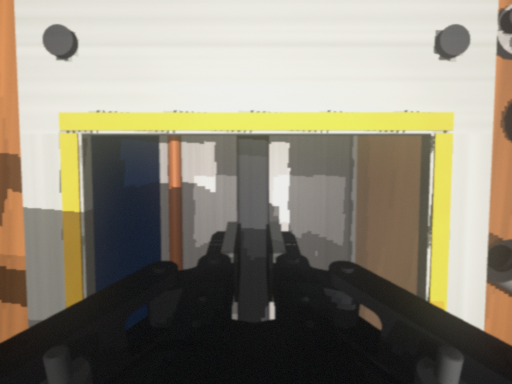

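View pics/top6.png

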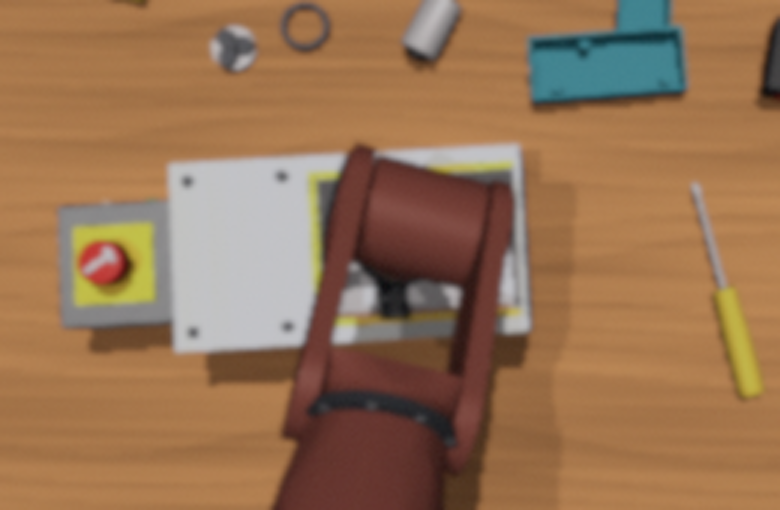

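The final views show the bit hanging through the opening at columns 237-270, with its shank under the cover. The stop is up, with its mark turned. Wrist force (about -3 N) is just the bit's weight, so nothing is touching. Handing in after one rest check.

Run:
```python
from h import *
wait(.5);P('rest');print(get_obs()['qvel'].round(2))
sign_off()
```

```text
rest 27.26 [534.9  80.7  90.1] [-168.    -0.     4.3] [ 0.1 -0.2 -3. ] [-0.2  -0.   -0.03] 12.5
[-0.01 -0.08  0.03  0.1   0.02  0.03]
the job is handed in; nothing more can be done
```

The stop is tested and reset, and the large chisel bit is held at rest inside the tank, below the cover. I handed the job in at about 27 s of the 64 s limit. No verdict came back, so this rests on my own checks.

- **Stop:** I pressed it until it bottomed at TCP z 127 mm, which is the full 8 mm of travel, with about 9.5 N on the wrist. After it sprang up I gripped the head and turned it 62° clockwise. The moment rose at the end of the turn, and the white mark ended about 60° round, so I take it as home.
- **Bit:** I took the long bit, which measured about 230 mm; the look-alike measured about 149 mm. It went in shank first with a 36° tilt and was levelled to about 3° inside. By the planned pose, the ends are at washer z of about 86 and 98 mm and y of about 163 and -67 mm.
- **Last checks:** The wrist force was about 3 N, the bit's weight alone, so there was no sign of contact. Joint speeds were near zero, and the screwdriver, drill shell, motor and ring gear looked unmoved in the last pictures.
- **Not seen directly:** The shank end is hidden under the cover, so its position comes from the arm pose and the slip check before insertion, which showed none.

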